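Hang the desktop speaker on its stand by the keyhole bracket

TASK

Clear some desk space: pick up the small black speaker that stands by itself near the front edge of the worktop and hang it on the dark steel speaker stand. Put the round hole of the keyhole bracket on its back over the screw head that sticks out of the stand's post, then pull the speaker down through the snap until the screw is fully home at the end of the slot, let go and leave it hanging upright. Feel your way: never press or pull on the bracket with more than 25 N, and leave the plate with the muffin and the mouse where they are.

Things in the scene. Friction and masses are not known exactly. Their poses are not given: they have to be found in the camera images.
- speaker: small black desktop speaker, upright, 85 mm deep (x -39 to +46), 66 mm wide, 171 mm high, about 0.5 kg with its bracket. Origin: centre of its underside; x points out of its back, y to its left, z up. It starts standing on the worktop, back turned away from the robot. Grip it across its width from above, near the top
- bracket: steel keyhole bracket fixed on the speaker's back; same frame as the speaker. Upright plate 44 mm wide, 4 mm thick, 60 to 140 mm above the underside; its rear face is at x = +63 mm, with 13 mm of free space between plate and speaker. A rubber bumper low on the speaker's back, 20 mm above the underside, is level with the plate's rear face. Between post and screw head the plate has 3 mm of play
- keyhole (a point): centre of the keyhole's round hole (16 mm across, right through the plate), in the plate's rear face: 63 mm behind and 100 mm above the speaker's origin; axes as the speaker's. A slot 10 mm wide runs straight up from the hole
- slot_end (a point): where the screw's axis lies when it is fully home in the top end of the slot: in the plate's rear face, 24 mm above keyhole; axes as the speaker's
- snap (a point): middle of the snap, in the plate's rear face, 13 mm above keyhole: two sprung steel cheeks narrow the slot to 4 mm here. The screw passes at a downward load of roughly 8 to 14 N in all; the weight of the speaker counts, but does not do it alone. Beyond it the screw is held in the slot's end
- stand: dark steel speaker stand fixed to the worktop. Origin: on the worktop under the middle of the post's front face; x points into the post (away from the robot), y left, z up. Post 44 mm wide, 16 mm thick, top 216 mm up; foot 96 mm wide, 10 mm high, from 20 mm before the front face to 105 mm behind it
- screw_mark (a point): middle of the upright adjusting slot in the post's front face, 190 mm up; axes as the stand's. A steel screw stands straight out of the slot towards -x: shank 7 mm thick, 7 mm free, then a round head 12 mm across, 4 mm thick. The screw's axis is at y = 0 but up to 14 mm above or below this mark: its height is not measured, find it by feel or sight
- cake_plate: white side plate, 200 mm across, 15 mm high, left of the stand; leave it alone. Origin: centre of its underside
- muffin: muffin on the plate, 64 mm across, 57 mm high; leave it alone. Origin: centre of its underside
- mouse: black computer mouse, 108 x 60 x 36 mm, on the right of the worktop; leave it alone. Origin: centre of its underside
Things that resemble listed ones, but are neither listed nor needed, are in the scene too. What is shaped like the speaker but orange is not meant.

How it is judged:
By the outcome, as a careful person would: the job done as asked, in the order asked, and still so for the second after the job is handed in, with the robot touching nothing.
It also fails if it takes over 67 s, if anything falls off the work surface, if the arm or the gripper's body presses on something with over 40 N, if the wrist force passes 120 N, or if a joint passes its speed limit or range.

ROBOT

A 6-joint arm with a two-finger parallel gripper is mounted at the origin on a cart in front of the work surface, level with it; the furniture and walls round the work are solid. World frame = base frame: x ahead of the robot, y to its left, z up, the work surface at z = 0. Lengths are in m, angles in rad, forces in N, time in s.
With the tool pointing down it reaches from about 0.3 to 1 m from the base axis. Payload 5.1 kg.
Tool frame: the origin (TCP) lies midway between the tips of the shut fingers; the grasp point (between the pads) lies 19 mm behind it (r.hold_point_z is the distance from the TCP to the grasp point, in m); z points along the fingers, y is the line along which they close (so a half turn about z gives the same grasp; the last joint's range is limited). The gripper opens to 95 mm and grips with 3 to 60 N. Pads are 20 mm wide; open, the fingers measure 119 mm over their backs; the gripper's body (75 mm by 180 mm) begins 59 mm behind the grasp point.
Start: joints at [-1.253, 0.124, 1.65, -0, 1.367, -0.083], TCP at [0.254, -0.598, 0.215] pointing down, gripper open.
Joint ranges: [-2.61, 2.61], [-1.02, 2.33], [0.03, 2.71], [-1.35, 4.49], [0.32, 2.68], [-2.91, 2.91]. Speed limits (rad/s): [2.57, 2.57, 3.14, 3.14, 3.14, 3.14].

INTERFACE

Orientations are given as a rotation vector (axis times angle).
In Python, from workcell import readout, get_image, order, silhouettes, r gives the robot as it stands.
- The arm moves only by the shell command python3 -m handwheel 'ROWS' [OPENING] [FORCE]. ROWS is JSON, a list that holds one entry, the list of rows, each a list of 4 numbers: the shift along the tool's x, y, z in cm, then the turn about the tool's z in rad. A call has 1 to 12 rows; each row is the pose to reach, as a shift and turn from the pose commanded when the call began, along the tool's axes at that moment; what a row does not reach only later rows make up. A row lasts 1/10 s, in which the tool goes at most 50 mm and 8.59 degrees, less where a joint would pass 70% of its speed; a pose out of reach is approached as far as the arm can. A call with a gripper value outside its range is refused whole. OPENING is the opening, from 0 (shut) to 1 (fully open), set as the call begins (- or left out, the last holds). The fingers move at their own pace and stop on an object; FORCE is the grip in N (left out, the last holds). Time passes only in rows, so rows that repeat a pose let the fingers close. It gives the time, the measured TCP pose, the force, the opening and the grip force at its end, in the units of the state.
- readout.read_state(): the state, without advancing time (a new reading comes with each control period).
- get_image(name): name is "scene" or "top" or "wrist"; returns a dict with "color" (420x560x3 uint8, red, green, blue), "mtx" (3x3 intrinsics, pixels), "T" (4x4, takes a point from camera to world coordinates). Camera axes: x right, y up, looking along -z (the intrinsics and any distortion apply to the point x, -y, -z); pixel columns grow to the right and rows downward; lengths in m; the calibration is good to about 2 mm. The wrist camera is an equidistant fisheye: a pixel r from the principal point sees the ray r / f radians off the axis. A picture is of the moment at which its call begins. There is no depth.
- order.job_done(): hands the job in; it is judged then, once.
Trained networks look in the newest picture that a camera, given by its name, has taken for a name from the list of things; names that differ only in an ending like _2 or _b are one class to them, and where a whole thing is asked for, a point or a joint stands for the part that bears it (a point fixed in the world has none). Each returns a list of dicts, best first, with "conf" (0 to 1); they miss things now and then, are a little off and sometimes report something else, mostly with a low value. They report only what shows in the picture. A call takes as long as a camera call. They do not tell look-alikes from the thing itself.
- silhouettes(camera, query): "region" (420x560 bool, what is visible of it) and "box" ([left, top, width, height] in pixels, round what is visible of it).
The state is a dict: "clock": time; "q": joint angles; "dq": joint speeds; "joint_efforts": joint torques, N m; "ee_pos": TCP position; "tool_rot": TCP orientation; "wrist_force": force on the tool from outside, world axes, zero at the start; "wrist_torque": the same for the moment, N m; "width": finger opening in m; "grasp_force": force on a finger pad.
Only numpy, scipy, OpenCV 4.12 (cv2) and the standard library are available. Lean on these libraries where they do the work, as an engineer would, in place of code of your own. Each camera call takes 0.05 s, during which the arm holds its last target. There are 200 camera calls.

## Working session

There is one attempt and no reset: what is moved stays moved. The work goes in short steps, Python scripts to look and compute and a shell command to move; the robot and the scene stay as the last step left them, time stands still between calls to the robot, and variables do not carry over. Pictures are saved under pics/ and viewed, at most 14 in all, crops included, and the job is handed in when it is done.

```bash
ls; mkdir -p pics; python3 - <<'E'
from workcell import readout,get_image,silhouettes
import cv2,numpy as np
ims=[]
for c in ["scene","top"]:
    d=get_image(c); im=d["color"][:,:,::-1].copy()
    print(c,d["mtx"].round(1).tolist(),d["T"].round(3).tolist())
    for q in ["speaker","stand","bracket","mouse","cake_plate"]:
        for s in silhouettes(c,q)[:3]: print(q,round(s["conf"],2),s["box"])
    cv2.imwrite(f"pics/{c}0.png",cv2.resize(im,(800,600)))
s=readout.read_state();print(s)
E
```

```text
pics
scene [[418.4, 0.0, 288.1], [0.0, 418.4, 212.0], [0.0, 0.0, 1.0]] [[-0.668, 0.426, -0.61, -0.277], [-0.744, -0.374, 0.554, 0.83], [0.008, 0.824, 0.567, 0.921], [0.0, 0.0, 0.0, 1.0]]
speaker 0.74 [257.0, 182.2, 36.8, 51.2]
speaker 0.7 [326.4, 184.6, 28.9, 51.3]
stand 0.81 [205.3, 204.6, 45.9, 63.9]
bracket 0.47 [327.2, 190.7, 5.8, 17.2]
cake_plate 0.86 [165.2, 289.1, 69.2, 52.9]
cake_plate 0.53 [187.6, 299.2, 23.3, 23.2]
cake_plate 0.39 [326.5, 190.2, 5.5, 19.6]
top [[418.1, 0.0, 276.2], [0.0, 418.1, 211.3], [0.0, 0.0, 1.0]] [[-0.002, 0.982, -0.189, 0.349], [-1.0, -0.003, -0.004, 0.06], [-0.005, 0.189, 0.982, 1.334], [0.0, 0.0, 0.0, 1.0]]
speaker 0.93 [332.3, 213.2, 31.7, 44.7]
speaker 0.64 [274.9, 160.7, 30.7, 35.9]
speaker 0.27 [202.3, 173.5, 33.9, 40.4]
stand 0.83 [203.2, 173.4, 30.2, 39.1]
bracket 0.66 [296.1, 175.4, 10.3, 19.6]
mouse 0.76 [392.1, 170.4, 20.7, 34.8]
cake_plate 0.6 [120.4, 218.0, 58.9, 63.9]
cake_plate 0.58 [333.2, 212.5, 31.9, 42.8]
{'clock': 0.6, 'q': array([-1.25259925e+00,  1.23745145e-01,  1.65028293e+00, -6.88521513e-06,
        1.36750648e+00, -8.25936625e-02]), 'dq': array([ 0.00069551,  0.00119491, -0.00045361,  0.00146103,  0.00195451,
        0.00143726]), 'joint_efforts': array([ 1.40820177e-05, -4.17284453e+01, -3.60002124e+01,  7.75287906e-02,
        4.30140027e-02,  2.03569172e-06]), 'ee_pos': array([ 0.25356867, -0.59849439,  0.21470185]), 'tool_rot': array([3.07866521e+00, 6.25345885e-01, 2.05768190e-07]), 'wrist_force': array([-0.32315448, -0.36153156,  0.94841435]), 'wrist_torque': array([ 0.01734548, -0.03516486,  0.03322335]), 'grasp_force': 0.0, 'width': 0.09516671565747314}
```

View pics/scene0.png

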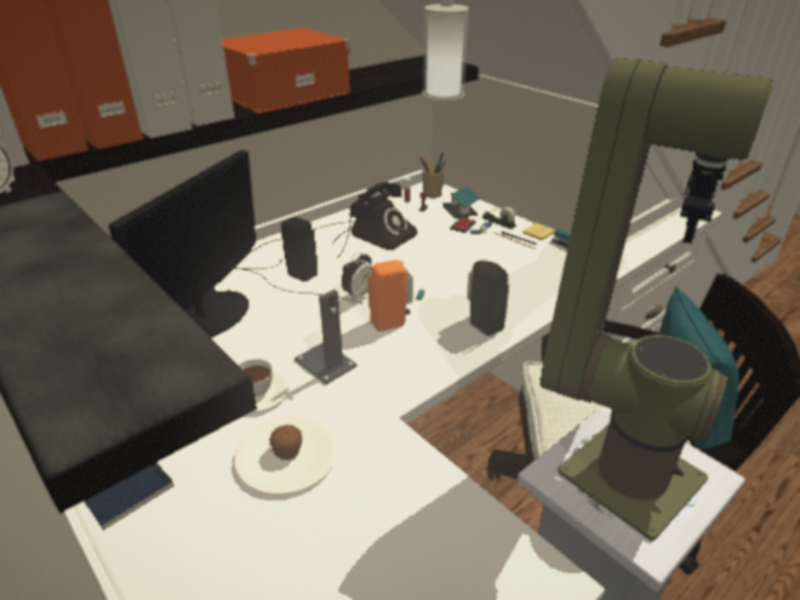

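View pics/top0.png

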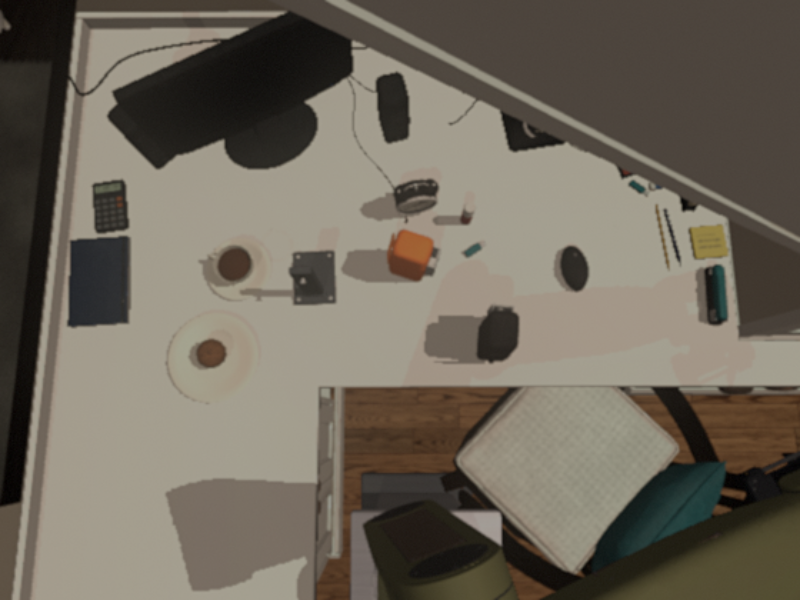

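The scene view shows the black speaker at about (488,297) and the stand at about (328,340). In the top view they are at (498,335) and (312,278). The orange look-alike is at (412,255) in the top view. I'll fit box models to the silhouettes.

```bash
cat > h.py <<'E'
import numpy as np,cv2
from workcell import get_image,silhouettes,readout
from scipy.optimize import minimize
def box(x0,x1,y0,y1,z0,z1): return np.array([[x,y,z] for x in(x0,x1) for y in(y0,y1) for z in(z0,z1)],float)/1000
SPK=[box(-39,46,-33,33,0,171),box(59,63,-22,22,60,140),box(46,59,-15,15,70,130)]
STD=[box(0,16,-22,22,0,216),box(-20,105,-48,48,0,10)]
def proj(d,P):
    T=d["T"];p=(P-T[:3,3])@T[:3,:3]; p=p*[1,-1,-1]
    K=d["mtx"]
    if d.get("fish"):
        rr=np.hypot(p[:,0],p[:,1]);th=np.arctan2(rr,p[:,2]);s=th/np.maximum(rr,1e-9)
        return np.c_[K[0,0]*p[:,0]*s+K[0,2],K[1,1]*p[:,1]*s+K[1,2]]
    return np.c_[K[0,0]*p[:,0]/p[:,2]+K[0,2],K[1,1]*p[:,1]/p[:,2]+K[1,2]]
def W(P,x,y,yaw):
    c,s=np.cos(yaw),np.sin(yaw);return P@np.array([[c,s,0],[-s,c,0],[0,0,1]])+[x,y,0]
def mask(d,parts,v):
    S=4;m=np.zeros((420*S,560*S),np.uint8)
    for P in parts:
        cv2.fillConvexPoly(m,cv2.convexHull(np.round((proj(d,W(P,*v))+.5)*S).astype(np.int32)),255)
    return cv2.resize(m,(560,420),interpolation=cv2.INTER_AREA)/255.
def fit(views,parts,v0):
    def cost(v): 
        c=0
        for d,reg in views:
            m=mask(d,parts,v);c+=np.abs(m-reg).sum()/reg.sum()
        return c
    best=None
    for dy in(-.25,0,.25):
        v=np.array(v0)+[0,0,dy]
        r=minimize(cost,v,method="Nelder-Mead",options=dict(initial_simplex=v+np.array([[0,0,0],[.03,0,0],[0,.03,0],[0,0,.2]]),xatol=1e-4,fatol=1e-4))
        if best is None or r.fun<best.fun: best=r
    return best
E
python3 - <<'E'
from h import *
def near(c,q,pt):
    return min(silhouettes(c,q),key=lambda s:np.hypot(s["box"][0]+s["box"][2]/2-pt[0],s["box"][1]+s["box"][3]/2-pt[1]))
ds=get_image("scene");dt=get_image("top")
for q,parts,ps,pt,v0 in[("speaker",SPK,(341,209),(348,235),(.3,-.15,-.1)),("stand",STD,(228,237),(218,193),(.4,.2,0))]:
    a=near("scene",q,ps);b=near("top",q,pt);print(q,a["conf"],a["box"],b["conf"],b["box"])
    for n,vw in(("both",[(ds,a["region"]),(dt,b["region"])]),("top",[(dt,b["region"])]),("scene",[(ds,a["region"])])):
        r=fit(vw,parts,v0);print(n,r.x.round(4),round(r.fun,3))
E
```

```text
speaker 0.69 [326.8, 183.5, 30.5, 52.4] 0.98 [334.6, 212.1, 30.5, 43.7]
both [ 0.512  -0.1448 -0.3473] 0.273
top [ 0.3923  0.0573 -0.622 ] 1.851
scene [ 0.5098 -0.1376 -1.4862] 0.144
stand 0.97 [204.6, 205.9, 45.8, 64.6] 0.68 [202.5, 174.3, 30.2, 41.3]
both [ 6.8043 -4.1021  1.8346] 2.0
top [0.6428 0.2095 1.1662] 0.346
scene [  5.75  -3.8  -13.85] 1.0
```

```bash
python3 - <<'E'
from h import *
def near(c,q,pt):
    return min(silhouettes(c,q),key=lambda s:np.hypot(s["box"][0]+s["box"][2]/2-pt[0],s["box"][1]+s["box"][3]/2-pt[1]))
ds=get_image("scene");dt=get_image("top")
for q,parts,ps,pt,v0 in[("speaker",SPK,(341,209),(348,235),(.51,-.145,-.1)),("stand",STD,(228,237),(218,193),(.62,.21,0))]:
    a=near("scene",q,ps);b=near("top",q,pt);print(q,a["conf"],a["box"],b["conf"],b["box"])
    for n,vw in(("both",[(ds,a["region"]),(dt,b["region"])]),("top",[(dt,b["region"])]),("scene",[(ds,a["region"])])):
        r=fit(vw,parts,v0);print(n,r.x.round(4),round(r.fun,3))
E
```

```text
speaker 0.9 [326.8, 184.7, 29.7, 51.2] 0.71 [332.0, 211.0, 34.0, 43.2]
both [ 0.5123 -0.1458 -0.2638] 0.278
top [ 0.5127 -0.1454 -0.2561] 0.14
scene [ 0.5089 -0.1414 -0.3553] 0.139Traceback (most recent call last):
  File "<stdin>", line 6, in <module>
  File "<stdin>", line 3, in near
ValueError: min() iterable argument is empty
```

```bash
python3 -m handwheel '[[[4,-3,-4.5,0.06],[8,-6,-4.5,0.12],[12,-9,-4.5,0.18],[16,-12,-4.5,0.24],[20,-15,-4.5,0.3],[24,-18,-4.5,0.36],[28,-21,-4.5,0.42],[32,-24,-4.5,0.48],[36,-27,-4.5,0.55],[40,-29.5,-4.5,0.62],[42,-31,-4.5,0.67],[42,-31,-4.5,0.67]]]' 1
python3 - <<'E'
from h import *
d=get_image("wrist");cv2.imwrite("pics/w1.png",cv2.resize(d["color"][:,:,::-1],(800,600)));print(d["mtx"].round(1).tolist(),d["T"].round(3).tolist())
d["fish"]=1
for s in silhouettes("wrist","speaker"):
    print(s["conf"],s["box"])
    r=fit([(d,s["region"])],SPK,(.512,-.145,-.27));print(r.x.round(4),r.fun)
for s in silhouettes("wrist","bracket"): print("br",s["conf"],s["box"])
print(proj(d,W(SPK[0],.512,-.145,-.27)).round(0).tolist())
dt=get_image("top")
for s in silhouettes("top","stand"):
    if s["conf"]<.5: continue
    for y in(-.3,0,.3): r=fit([(dt,s["region"])],STD,(.62,.21,y));print("stand",s["box"],r.x.round(4),r.fun)
E
```

```text
clock: 2.35
ee_pos: [0.5208, -0.1458, 0.2597]
tool_rot: [-3.113, 0.414, -0.001]
wrist_force: [0.0, -0.7, -0.4]
width: 0.095
grasp_force: 0.0
[[325.2, 0.0, 277.9], [0.0, 325.2, 207.3], [0.0, 0.0, 1.0]] [[-0.262, 0.929, 0.26, 0.596], [-0.965, -0.251, -0.072, -0.166], [-0.002, -0.27, 0.963, 0.43], [0.0, 0.0, 0.0, 1.0]]
0.96 [27.1, 55.5, 132.0, 69.8]
[ 0.5403 -0.1526  0.3541] 2.2667620441841896
0.91 [244.0, 136.6, 76.0, 123.6]
[ 0.5187 -0.1501  0.0119] 0.2424265753309871
0.48 [250.8, 138.0, 52.3, 29.6]
[ 0.5389 -0.1674  0.6167] 11.105283518812929
br 0.82 [248.2, 133.9, 53.5, 33.7]
br 0.79 [100.5, 65.8, 58.7, 45.6]
[[304.0, 211.0], [318.0, 265.0], [256.0, 211.0], [243.0, 265.0], [305.0, 149.0], [322.0, 169.0], [255.0, 149.0], [240.0, 169.0]]
stand [204.7, 171.9, 28.8, 43.2] [0.6209 0.2464 0.0414] 0.06264714326729831
stand [204.7, 171.9, 28.8, 43.2] [0.6214 0.247  0.0297] 0.06156288527469558
stand [204.7, 171.9, 28.8, 43.2] [0.6217 0.2471 0.0398] 0.062468122477242406
```

View pics/w1.png

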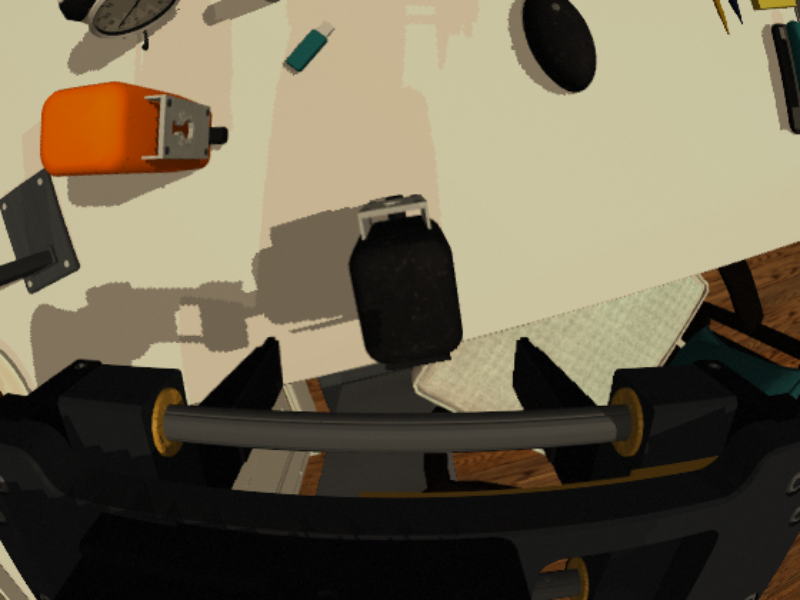

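The wrist view shows the speaker from (350,195) to (460,365), with its back turned about 0.1 rad left of the tool axis. I'll refit with rounded corners.

```bash
cat >> h.py <<'E'
def rbox(r):
    a=np.linspace(0,2*np.pi,32,endpoint=False);P=[]
    for sx,cx in((-1,-39+r),(1,46-r)):
        for cy in(-33+r,33-r):
            for z,q in((0,r),(8,r),(165,r),(171,r-5)):
                P+=[[cx+q*np.cos(t),cy+q*np.sin(t),z] for t in a]
    return np.array(P)/1000
E
python3 - <<'E'
from h import *
d=get_image("wrist");d["fish"]=1
dt=get_image("top")
s=[s for s in silhouettes("wrist","speaker") if abs(s["box"][0]-244)<12 and s["box"][3]>80][0]
t=min(silhouettes("top","speaker"),key=lambda s:abs(s["box"][0]-333)+abs(s["box"][1]-212))
print(s["box"],t["box"])
im=cv2.resize(d["color"][:,:,::-1],None,fx=4,fy=4)
for R in(12,20):
  M=[rbox(R)]+SPK[1:]
  for n,v in(("w",[(d,s["region"])]),("t",[(dt,t["region"])]),("b",[(d,s["region"]),(dt,t["region"])])):
    r=fit(v,M,(.515,-.147,-.15));print(R,n,r.x.round(4),round(r.fun,3))
    if n=="b":bv=r.x
for P in M:
    for e,col in((P[P[:,2]<P[:,2].max()],(0,0,255)),(P[P[:,2]>=P[:,2].max()],(0,255,0))):
        cv2.polylines(im,[cv2.convexHull((4*(proj(d,W(e,*bv))+.5)).astype(np.int32))],True,col,1)
c,_=cv2.findContours(s["region"].astype(np.uint8),0,1);cv2.drawContours(im,[x*4+2 for x in c],-1,(255,255,0),1)
cv2.imwrite("pics/w2.png",im[480:1080,850:1450])
E
```

```text
[238.7, 134.2, 73.7, 125.1] [332.4, 227.7, 34.7, 26.1]
12 w [ 0.5157 -0.1509  0.0209] 0.178
12 t [ 0.5016 -0.1268 -0.9937] 3.319
12 b [ 0.5109 -0.1424 -1.0098] 3.877
20 w [ 0.5165 -0.1511 -0.0076] 0.144
20 t [ 0.5075 -0.1377 -0.981 ] 3.211
20 b [ 0.513  -0.1418 -0.9872] 3.701
```

View pics/w2.png

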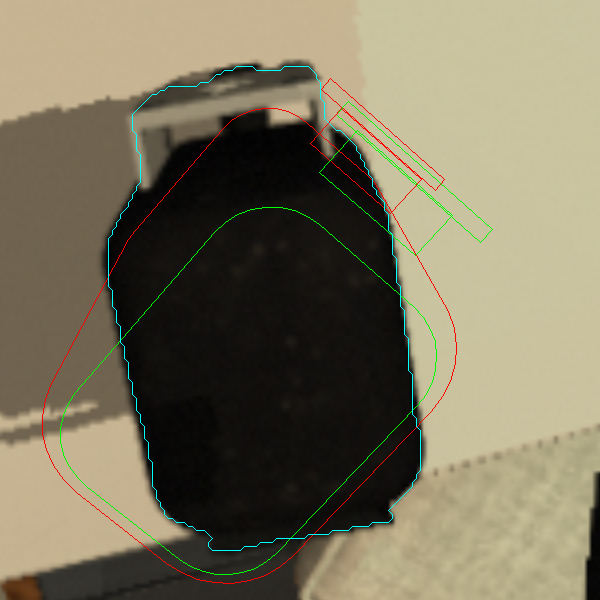

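The top view is now blocked by the arm, so I'm ignoring it. In the crop, the bracket's top edge runs from (135,125) to (325,90). I'll unproject it.

```bash
cat >> h.py <<'E'
def unproj(d,uv,z):
    K=d["mtx"];a=(np.atleast_2d(uv)-[K[0,2],K[1,2]])/[K[0,0],K[1,1]]
    if d.get("fish"):
        r=np.hypot(*a.T)[:,None];x=np.c_[np.sin(r)*a/np.maximum(r,1e-9),np.cos(r)]
    else: x=np.c_[a,np.ones(len(a))]
    w=(x*[1,-1,-1])@d["T"][:3,:3].T;o=d["T"][:3,3]
    return o+w*((z-o[2])/w[:,2])[:,None]
E
python3 - <<'E'
from h import *
d=get_image("wrist");d["fish"]=1
crop=lambda p:(np.array(p)+[850,480])/4-.5
p=unproj(d,crop([[135,115],[320,82]]),.14);print(p.round(4),np.linalg.norm(p[1]-p[0]))
e=p[0]-p[1];print("yaw bracket",np.arctan2(e[1],e[0])-np.pi/2)
for a in([[158,505],[118,300]],[[418,440],[396,270]]):
    p=unproj(d,crop(a),.171);e=p[1]-p[0];print(p.round(4),np.arctan2(e[1],e[0]))
# rounded fit, no bracket, yaw scan
s=[s for s in silhouettes("wrist","speaker") if abs(s["box"][0]-244)<12 and s["box"][3]>80][0]
from scipy.optimize import minimize
for y in(-.15,-.1,-.05,0,.05):
  M=[rbox(18)]+SPK[1:]
  f=lambda v:np.abs(mask(d,M,(v[0],v[1],y))-s["region"]).sum()/s["region"].sum()
  r=minimize(f,(.5165,-.151),method="Nelder-Mead",options=dict(initial_simplex=[[.51,-.15],[.52,-.15],[.515,-.155]]));print(y,r.x.round(4),round(r.fun,3))
E
```

```text
[[ 0.5761 -0.1355  0.14  ]
 [ 0.5721 -0.1771  0.14  ]] 0.04180786838183217
yaw bracket -0.09695529197211838
[[ 0.4971 -0.1197  0.171 ]
 [ 0.5426 -0.125   0.171 ]] -0.11453551256879213
[[ 0.4965 -0.1771  0.171 ]
 [ 0.5334 -0.1814  0.171 ]] -0.11702947775497126
-0.15 [ 0.5153 -0.1484] 0.179
-0.1 [ 0.5161 -0.1489] 0.176
-0.05 [ 0.5163 -0.1506] 0.175
0 [ 0.5166 -0.1514] 0.174
0.05 [ 0.5165 -0.1516] 0.175
```

```bash
python3 -m handwheel '[[[0.2,0.45,2,-0.1],[0.2,0.45,5,-0.16],[0.2,0.45,8.5,-0.16],[0.2,0.45,11.5,-0.16],[0.2,0.45,12.9,-0.16],[0.2,0.45,12.9,-0.16]]]' 1; python3 -m handwheel '[[[0,0,0,0],[0,0,0,0],[0,0,0,0],[0,0,0,0],[0,0,0,0],[0,0,0,0]]]' 0 45
```

```text
clock: 3.5
ee_pos: [0.5185, -0.1536, 0.1283]
tool_rot: [-3.135, 0.172, 0.007]
wrist_force: [0.1, -0.0, 0.4]
width: 0.0948
grasp_force: 0.0
clock: 4.1
ee_pos: [0.5207, -0.1539, 0.1317]
tool_rot: [-3.137, 0.171, -0.003]
wrist_force: [1.0, 2.6, 3.7]
width: 0.0626
grasp_force: 44.9
```

```bash
python3 -m handwheel '[[[0,0,-1.5,0],[0,0,-4,0],[-1.5,-0.5,-7,0],[-4,-3,-9.5,-0.04],[-6,-6.5,-10.8,-0.08],[-7.2,-10,-10.8,-0.12],[-7.2,-13.5,-10.8,-0.144],[-7.2,-16.5,-10.8,-0.144],[-7.2,-18.7,-10.8,-0.144],[-7.2,-18.7,-10.8,-0.144],[-7.2,-18.7,-10.8,-0.144]]]'
python3 - <<'E'
from h import *
d=get_image("wrist");cv2.imwrite("pics/w3.png",cv2.resize(d["color"][:,:,::-1],(800,600)))
np.savez("w3.npz",**d);d["fish"]=1
for s in silhouettes("wrist","stand"):
    print(s["conf"],s["box"])
    if s["conf"]>.4:
        for y in(-.1,.1): r=fit([(d,s["region"])],STD,(.621,.247,.03+y));print(r.x.round(4),r.fun)
print(proj(d,W(np.array([[-.011,0,.176],[-.011,0,.19],[-.011,0,.204],[0,0,.216]]),.6214,.247,.035)).round(0).tolist())
E
```

```text
clock: 5.2
ee_pos: [0.4681, 0.0397, 0.2378]
tool_rot: [3.14, 0.056, -0.003]
wrist_force: [-0.1, 0.6, -5.8]
width: 0.0625
grasp_force: 44.8
0.9 [0.0, 0.0, 157.7, 80.2]
[ 0.624   0.2515 -0.0131] 0.06626831546796193
[ 0.6238  0.2511 -0.0086] 0.06697034021005346
[[41.0, 53.0], [31.0, 51.0], [20.0, 49.0], [11.0, 33.0]]
```

View pics/w3.png

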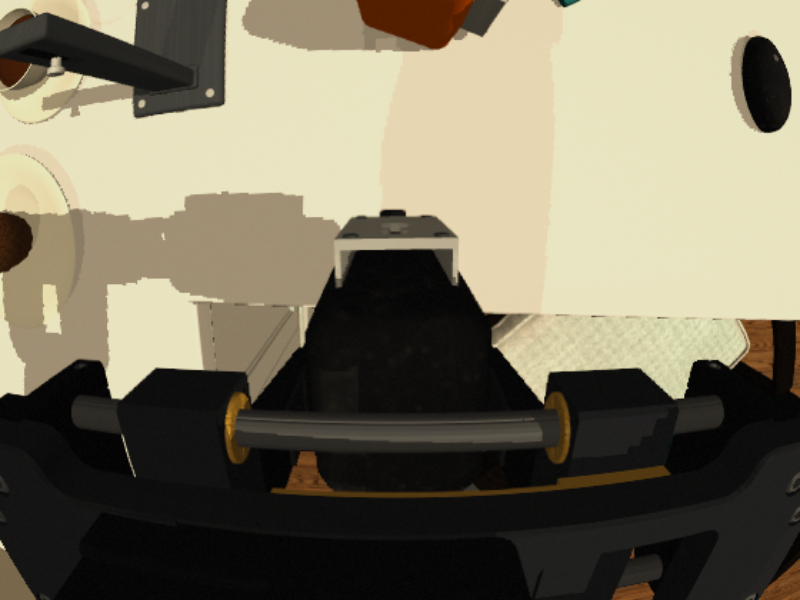

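The wrist view shows the screw at about (57,68) on the post, left of centre. The held speaker's bracket is at (395,230), with its keyhole seen foreshortened. I'll zoom in on both.

```bash
python3 - <<'E'
from h import *
d=dict(np.load("w3.npz"));d["fish"]=1
im=d["color"][:,:,::-1]
a=cv2.resize(im[0:85,0:85],(590,590),interpolation=cv2.INTER_CUBIC)   # x6.94
for v,col in(((.6239,.2513,-.011),(0,255,0)),((.6214,.247,.035),(0,0,255))):
    for P in STD: 
        q=proj(d,W(P,*v))
        for i,j in((0,1),(2,3),(4,5),(6,7),(0,2),(1,3),(4,6),(5,7),(0,4),(1,5),(2,6),(3,7)):
            cv2.line(a,*[tuple(int(t) for t in (q[k]+.5)*6.94) for k in(i,j)],col,1)
    for h in(.176,.183,.19,.197,.204):
        q=proj(d,W(np.array([[-.011,0,h],[0,0,h]]),*v))
        for p in q: cv2.circle(a,tuple(int(t) for t in (p+.5)*6.94),3,col,-1)
b=cv2.resize(im[140:200,225:335],None,fx=7.2,fy=7.2,interpolation=cv2.INTER_CUBIC)
cv2.imwrite("pics/w4.png",a);cv2.imwrite("pics/w5.png",b)
E
```

```text
(no output)
```

View pics/w4.png

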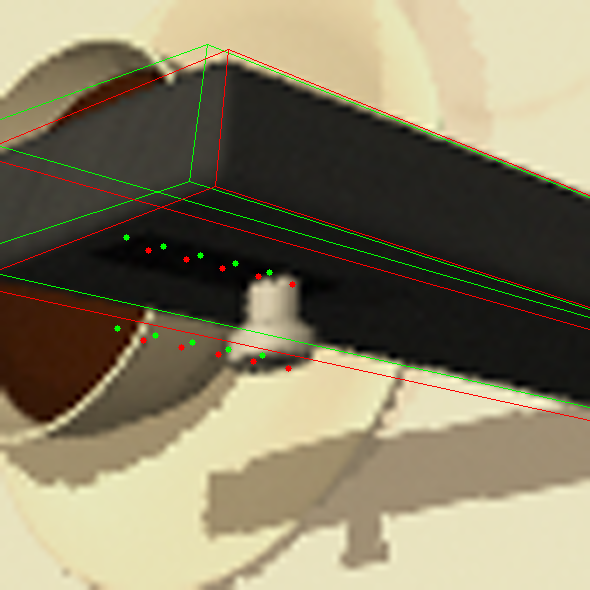

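View pics/w5.png

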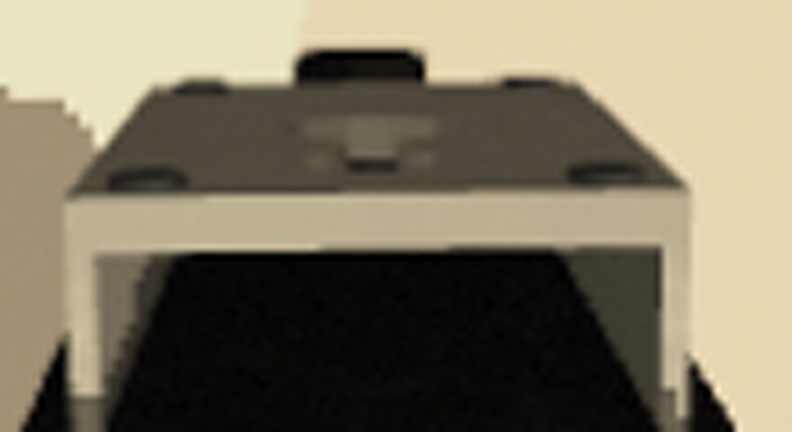

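```bash
python3 - <<'E'
from h import *
d=dict(np.load("w3.npz"));d["fish"]=1
s=readout.read_state();print(s["ee_pos"].round(4),s["tool_rot"].round(4),s["wrist_force"].round(2))
p=unproj(d,np.array([[68,193],[688,187]])/7.2+[224.5,139.5],s["ee_pos"][2]+.0083);print(p.round(4),np.linalg.norm(p[0]-p[1]))
e=p[0]-p[1];print("yaw",np.arctan2(e[1],e[0])-np.pi/2,"rear edge mid - tcp",(p.mean(0)-s["ee_pos"]).round(4))
# stand corners
obs=np.array([[232,62],[218,185]])/6.94-.5
print(unproj(d,obs,.216).round(4), W(np.array([[.016,-.022,0],[0,-.022,0]]),.6214,.247,.035).round(4))
# left front edge at lower height: line points
l=np.array([[590,408],[470,383]])/6.94-.5
for v in((.6214,.247,.035),):
    for P in([0,.022,.12],[0,.022,.15]): print(proj(d,W(np.array([P]),*v)).round(1), l.round(1))
E
```

```text
[0.4684 0.039  0.2381] [ 3.1405e+00  5.3700e-02 -2.2000e-03] [ 0.21  0.16 -5.75]
[[0.5212 0.0639 0.2464]
 [0.5232 0.0207 0.2464]] 0.043241591881458104
yaw 0.04489980436803642 rear edge mid - tcp [0.0538 0.0033 0.0083]
[[0.6365 0.2248 0.216 ]
 [0.6222 0.2247 0.216 ]] [[0.6382 0.2256 0.    ]
 [0.6222 0.225  0.    ]]
[[59.3 53.3]] [[84.5 58.3]
 [67.2 54.7]]
[[41.7 49.5]] [[84.5 58.3]
 [67.2 54.7]]
```

```bash
python3 -m handwheel '[[[0,-3.5,0,0],[0,-7,0.5,0],[1,-10.5,1,0],[3,-14,1.5,0],[5,-17,2.2,0],[6.5,-19,2.6,0],[7.2,-20.1,2.6,0],[7.2,-20.1,2.6,0],[7.2,-20.1,2.6,0]]]'
python3 - <<'E'
from h import *
s=readout.read_state();print(s["ee_pos"].round(4),s["tool_rot"].round(4),s["wrist_force"].round(2))
d=get_image("wrist");np.savez("w6.npz",**d)
cv2.imwrite("pics/w6.png",cv2.resize(d["color"][80:200,200:360,::-1],(800,600),interpolation=cv2.INTER_CUBIC))
E
```

```text
clock: 6.2
ee_pos: [0.5338, 0.2419, 0.2127]
tool_rot: [3.14, 0.053, -0.001]
wrist_force: [0.5, -0.5, -5.7]
width: 0.0623
grasp_force: 44.8
[0.5338 0.2419 0.2127] [ 3.1402e+00  5.3300e-02 -1.2000e-03] [ 0.5  -0.53 -5.66]
```

View pics/w6.png

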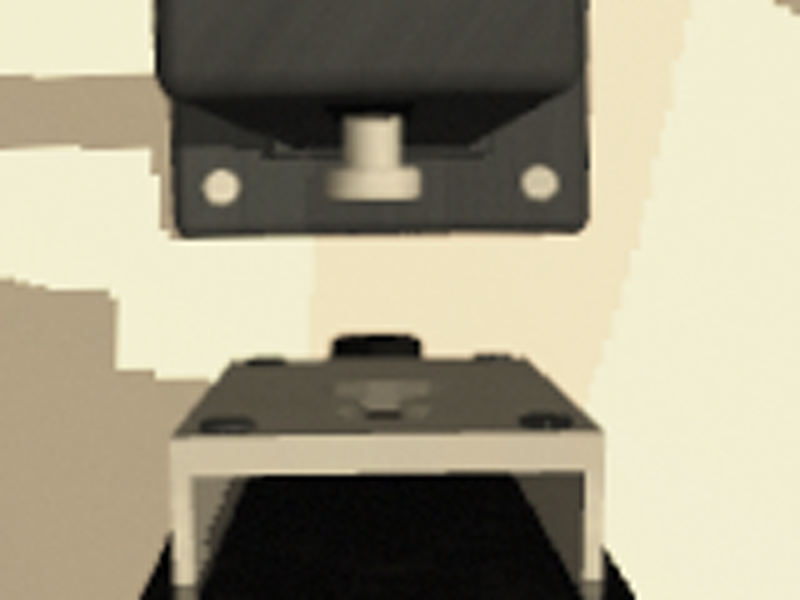

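The view shows the screw head centred at x=374 and the bracket hole at about 383. That means shifting left about 1.3 mm and down 1 mm before going forward by feel.

```bash
python3 -m handwheel '[[[0.5,-0.13,0.1,-0.01],[1,-0.13,0.1,-0.01],[1.5,-0.13,0.1,-0.01],[1.9,-0.13,0.1,-0.01],[1.9,-0.13,0.1,-0.01],[1.9,-0.13,0.1,-0.01]]]'
python3 - <<'E'
from h import *
s=readout.read_state();print(s["ee_pos"].round(4),s["tool_rot"].round(4),s["wrist_force"].round(2))
d=get_image("wrist");np.savez("w7.npz",**d)
cv2.imwrite("pics/w7.png",cv2.resize(d["color"][80:200,200:360,::-1],(800,600),interpolation=cv2.INTER_CUBIC))
E
```

```text
clock: 6.85
ee_pos: [0.5528, 0.2449, 0.2115]
tool_rot: [3.141, 0.07, -0.001]
wrist_force: [0.4, -0.1, -5.4]
width: 0.0625
grasp_force: 44.8
[0.5528 0.2449 0.2115] [ 3.1407e+00  7.0100e-02 -8.0000e-04] [ 0.37 -0.08 -5.45]
```

View pics/w7.png

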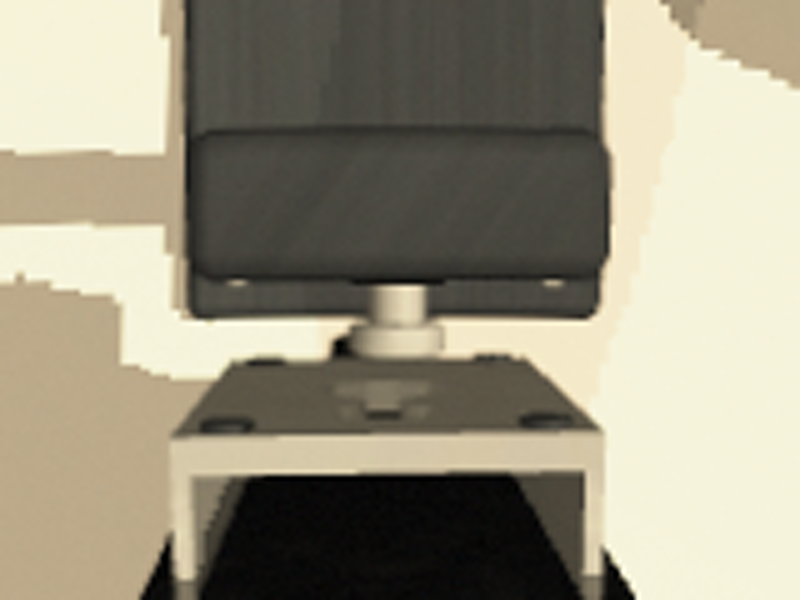

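Now the screw is at x≈398 and the hole at about 383, so I overshot. I'll shift right about 1.5 mm and advance in small steps.

```bash
python3 -m handwheel '[[[0,0.15,0,0],[0.2,0.15,0,0],[0.4,0.15,0,0],[0.45,0.15,0,0],[0.45,0.15,0,0]]]';  python3 -m handwheel '[[[0.1,0,0,0],[0.1,0,0,0],[0.1,0,0,0]]]'
```

```text
clock: 7.4
ee_pos: [0.5575, 0.2437, 0.2116]
tool_rot: [-3.141, -0.07, 0.0]
wrist_force: [-0.1, -1.1, -4.5]
width: 0.0624
grasp_force: 44.8
clock: 7.7
ee_pos: [0.5584, 0.2438, 0.2117]
tool_rot: [3.141, 0.07, -0.0]
wrist_force: [0.1, -0.9, -6.8]
width: 0.0622
grasp_force: 44.8
```

```bash
python3 -m handwheel '[[[0.1,0,0,0],[0.1,0,0,0],[0.1,0,0,0]]]';  python3 - <<'E'
from h import *
d=get_image("wrist");np.savez("w8.npz",**d)
for n,f in(("w7","w7.npz"),("w8","w8.npz")):
    g=np.load(f)["color"][140:158,255:300].astype(int).sum(2)
    for r in (8,10): print(n,r+140,g[r].tolist())
E
```

```text
clock: 8.0
ee_pos: [0.5594, 0.2438, 0.2116]
tool_rot: [3.141, 0.07, -0.0]
wrist_force: [0.5, -0.2, -6.0]
width: 0.0626
grasp_force: 44.8
w7 148 [708, 710, 709, 709, 709, 708, 707, 710, 697, 679, 629, 385, 42, 35, 124, 239, 313, 364, 419, 473, 515, 547, 574, 596, 618, 628, 631, 635, 635, 637, 619, 589, 556, 518, 656, 679, 680, 678, 682, 680, 679, 681, 681, 679, 678]
w7 150 [667, 683, 709, 709, 709, 708, 709, 707, 695, 679, 575, 245, 39, 43, 68, 151, 252, 340, 402, 469, 506, 533, 559, 582, 601, 606, 609, 610, 616, 596, 567, 553, 568, 604, 668, 677, 680, 679, 678, 640, 556, 543, 542, 523, 552]
w8 148 [118, 117, 116, 116, 111, 106, 105, 101, 108, 110, 101, 87, 75, 77, 75, 76, 87, 97, 108, 119, 128, 131, 141, 145, 149, 144, 132, 112, 86, 113, 158, 153, 181, 196, 185, 184, 189, 189, 185, 172, 181, 187, 167, 174, 151]
w8 150 [672, 691, 714, 712, 714, 714, 712, 698, 683, 684, 582, 249, 42, 40, 43, 39, 187, 304, 396, 477, 538, 579, 605, 630, 632, 616, 581, 367, 121, 465, 658, 683, 682, 683, 684, 687, 683, 683, 683, 647, 565, 547, 553, 533, 558]
```

```bash
python3 -m handwheel '[[[0.1,0,0,0],[0.1,0,0,0],[0.1,0,0,0]]]';python3 -m handwheel '[[[0.1,0,0,0],[0.1,0,0,0],[0.1,0,0,0]]]';python3 -m handwheel '[[[0.1,0,0,0],[0.1,0,0,0],[0.1,0,0,0]]]'
```

```text
clock: 8.35
ee_pos: [0.5604, 0.2439, 0.2117]
tool_rot: [3.141, 0.07, -0.0]
wrist_force: [0.5, 0.8, -5.6]
width: 0.0624
grasp_force: 44.8
clock: 8.65
ee_pos: [0.5614, 0.2439, 0.2116]
tool_rot: [3.141, 0.07, -0.0]
wrist_force: [-0.5, -0.2, -5.8]
width: 0.0623
grasp_force: 44.8
clock: 8.95
ee_pos: [0.5624, 0.2439, 0.2117]
tool_rot: [-3.141, -0.07, 0.0]
wrist_force: [-0.4, 0.1, -5.4]
width: 0.0623
grasp_force: 44.8
```

```bash
python3 - <<'E'
from h import *
d=get_image("wrist");np.savez("w9.npz",**d)
cv2.imwrite("pics/w9.png",cv2.resize(d["color"][80:200,200:360,::-1],(800,600),interpolation=cv2.INTER_CUBIC))
print(readout.read_state()["wrist_force"])
E
```

```text
[-0.38145812 -0.80894601 -5.97947019]
```

View pics/w9.png

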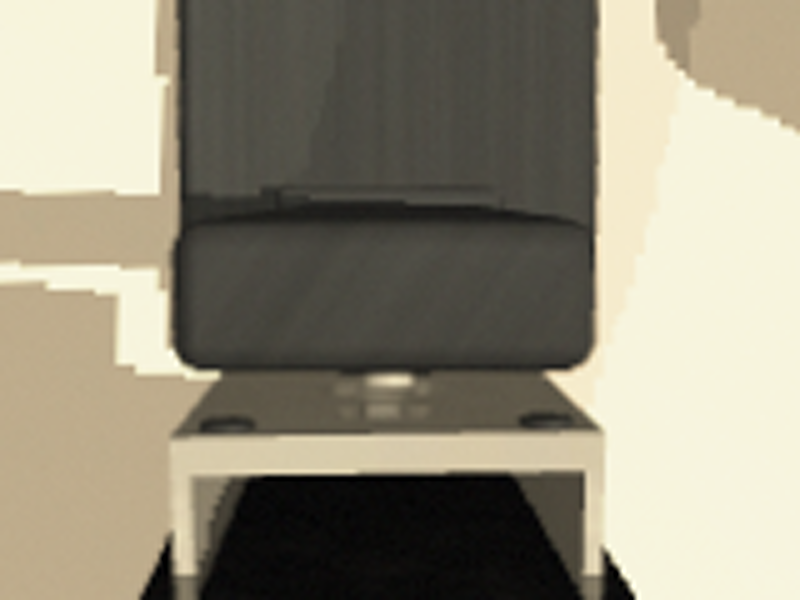

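The screw head (390,380) now sits against the keyhole region (383,385), and the plate (388) is centred on the post (385). I'll continue by feel.

```bash
python3 -m handwheel '[[[0.1,0.03,0,0],[0.1,0.03,0,0],[0.1,0.03,0,0]]]';python3 -m handwheel '[[[0.1,0,0,0],[0.1,0,0,0],[0.1,0,0,0]]]' | grep -E "pos|wrist"
```

```text
clock: 9.3
ee_pos: [0.5634, 0.2436, 0.2116]
tool_rot: [3.141, 0.07, -0.0]
wrist_force: [-0.1, -0.5, -5.8]
width: 0.0623
grasp_force: 44.8
ee_pos: [0.5644, 0.2438, 0.2117]
wrist_force: [-0.3, -0.1, -5.4]
```

```bash
python3 -m handwheel '[[[0.1,0,0,0],[0.1,0,0,0],[0.1,0,0,0]]]'| grep -E "pos|wrist"
```

```text
ee_pos: [0.5654, 0.2438, 0.2117]
wrist_force: [-0.2, 0.1, -4.8]
```

```bash
python3 -m handwheel '[[[0.1,0,0,0],[0.1,0,0,0],[0.1,0,0,0]]]'| grep -E "pos|wrist"
```

```text
ee_pos: [0.5664, 0.2438, 0.2117]
wrist_force: [-0.3, -0.1, -5.4]
```

```bash
python3 -m handwheel '[[[0.1,0,0,0],[0.1,0,0,0],[0.1,0,0,0]]]'| grep -E "pos|wrist"
```

```text
ee_pos: [0.5674, 0.2439, 0.2117]
wrist_force: [-0.2, 0.5, -5.3]
```

```bash
python3 -m handwheel '[[[0.1,0,0,0],[0.1,0,0,0],[0.1,0,0,0]]]'| grep -E "pos|wrist"; python3 - <<'E'
from h import *
d=get_image("wrist");np.savez("w10.npz",**d)
cv2.imwrite("pics/w10.png",cv2.resize(d["color"][80:200,200:360,::-1],(800,600),interpolation=cv2.INTER_CUBIC))
E
```

```text
ee_pos: [0.5679, 0.2439, 0.2116]
wrist_force: [-3.0, -0.7, -3.8]
```

View pics/w10.png

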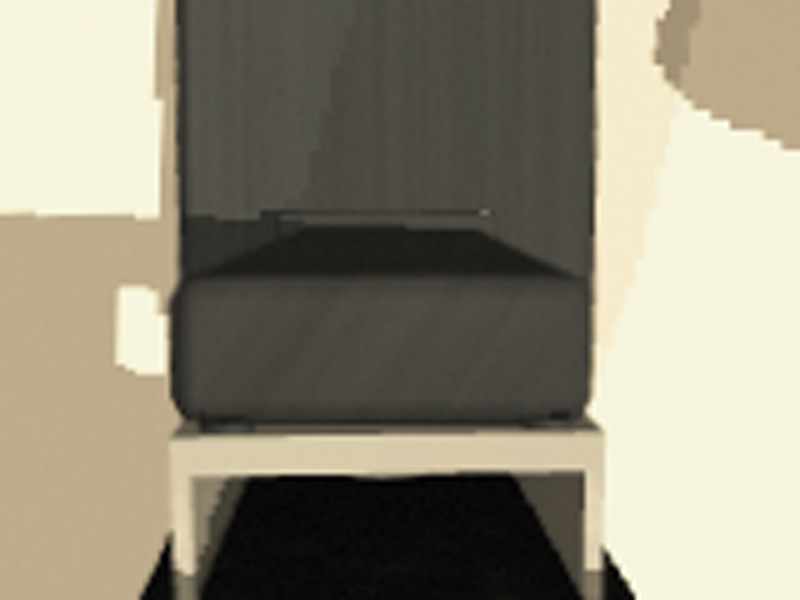

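Light contact with the post (3 N) tells me the head is through the hole. I'll ease back about 1 mm and pull down stepwise.

```bash
python3 -m handwheel '[[[-0.15,-0.03,0,0],[-0.15,-0.03,0.2,0],[-0.15,-0.03,0.4,0],[-0.15,-0.03,0.6,0],[-0.15,-0.03,0.6,0],[-0.15,-0.03,0.6,0]]]'| grep -E "pos|wrist"
```

```text
ee_pos: [0.5669, 0.2441, 0.2055]
wrist_force: [-0.4, 0.0, -5.3]
```

```bash
python3 -m handwheel '[[[0,0,0.1,0],[0,0,0.2,0],[0,0,0.3,0],[0,0,0.3,0],[0,0,0.3,0]]]'| grep -E "pos|wrist"
```

```text
ee_pos: [0.5669, 0.244, 0.2027]
wrist_force: [0.4, -0.1, -5.7]
```

```bash
python3 -m handwheel '[[[0,0,0.1,0],[0,0,0.1,0],[0,0,0.1,0]]]'| grep -E "pos|wrist"
```

```text
ee_pos: [0.5671, 0.244, 0.2022]
wrist_force: [-0.2, -1.9, -2.1]
```

```bash
python3 -m handwheel '[[[0,0,0.1,0],[0,0,0.1,0],[0,0,0.1,0]]]'| grep -E "pos|wrist"
```

```text
ee_pos: [0.5674, 0.2442, 0.2016]
wrist_force: [-1.1, -1.1, 1.1]
```

```bash
python3 -m handwheel '[[[0,0,0.1,0],[0,0,0.1,0],[0,0,0.1,0]]]'| grep -E "pos|wrist"
```

```text
ee_pos: [0.5676, 0.2444, 0.2004]
wrist_force: [1.4, -1.9, 1.8]
```

```bash
python3 -m handwheel '[[[0,0,0.1,0],[0,0,0.1,0],[0,0,0.1,0]]]'| grep -E "pos|wrist"
```

```text
ee_pos: [0.5667, 0.2441, 0.198]
wrist_force: [1.7, -0.5, -2.0]
```

```bash
python3 -m handwheel '[[[0,0,0.1,0],[0,0,0.1,0],[0,0,0.1,0]]]'| grep -E "pos|wrist"
```

```text
ee_pos: [0.5662, 0.244, 0.1964]
wrist_force: [1.4, 1.1, -4.1]
```

```bash
python3 -m handwheel '[[[0,0,0.1,0],[0,0,0.1,0],[0,0,0.1,0]]]'| grep -E "pos|wrist"
```

```text
ee_pos: [0.5662, 0.244, 0.1958]
wrist_force: [0.6, 0.1, -4.9]
```

```bash
python3 -m handwheel '[[[0,0,0.1,0],[0,0,0.2,0],[0,0,0.3,0],[0,0,0.3,0],[0,0,0.3,0]]]'| grep -E "pos|wrist"
```

```text
ee_pos: [0.5666, 0.2441, 0.193]
wrist_force: [1.6, -0.1, -7.3]
```

```bash
python3 -m handwheel '[[[0,0,0.1,0],[0,0,0.2,0],[0,0,0.2,0],[0,0,0.2,0]]]'| grep -E "pos|wrist"
```

```text
ee_pos: [0.5668, 0.2441, 0.1917]
wrist_force: [0.1, 0.7, -5.3]
```

```bash
python3 -m handwheel '[[[0,0,0.1,0],[0,0,0.1,0],[0,0,0.1,0]]]'| grep -E "pos|wrist"
```

```text
ee_pos: [0.5668, 0.2441, 0.1906]
wrist_force: [0.3, 0.3, -5.2]
```

```bash
python3 -m handwheel '[[[0,0,0.1,0],[0,0,0.1,0],[0,0,0.1,0]]]'| grep -E "pos|wrist"
```

```text
ee_pos: [0.5668, 0.2441, 0.1896]
wrist_force: [0.2, -0.3, -5.0]
```

```bash
python3 -m handwheel '[[[0,0,0.1,0],[0,0,0.1,0],[0,0,0.1,0]]]'| grep -E "pos|wrist"
```

```text
ee_pos: [0.5668, 0.2441, 0.1886]
wrist_force: [-0.2, -0.1, -6.3]
```

```bash
python3 -m handwheel '[[[0,0,0.1,0],[0,0,0.1,0],[0,0,0.1,0]]]'| grep -E "pos|wrist"
```

```text
ee_pos: [0.5668, 0.2441, 0.1876]
wrist_force: [0.1, 1.1, -6.1]
```

```bash
python3 -m handwheel '[[[0,0,0.1,0],[0,0,0.1,0],[0,0,0.1,0]]]'| grep -E "pos|wrist"
```

```text
ee_pos: [0.5669, 0.2442, 0.1867]
wrist_force: [-0.8, 0.2, -5.6]
```

```bash
python3 -m handwheel '[[[0,0,0.1,0],[0,0,0.1,0],[0,0,0.1,0]]]'| grep -E "pos|wrist"
```

```text
ee_pos: [0.567, 0.2442, 0.1863]
wrist_force: [-1.9, -0.6, -2.0]
```

Contact at the slot end. One more millimetre to confirm the stop.

```bash
python3 -m handwheel '[[[0,0,0.1,0],[0,0,0.1,0],[0,0,0.1,0]]]'| grep -E "pos|wrist"
```

```text
ee_pos: [0.5671, 0.2442, 0.1858]
wrist_force: [-5.5, -1.9, 2.8]
```

```bash
python3 -m handwheel '[[[0,0,0.1,0],[0,0,0.1,0],[0,0,0.1,0]]]'| grep -E "pos|wrist"
```

```text
ee_pos: [0.5671, 0.2443, 0.1853]
wrist_force: [-6.9, -1.9, 5.9]
```

It's firmly at the stop with about 11 N. Now I'll relax, release and retreat upward.

```bash
python3 -m handwheel '[[[-0.05,0,-0.15,0],[-0.05,0,-0.15,0],[-0.05,0,-0.15,0]]]' | grep -E "pos|wrist"; python3 -m handwheel '[[[0,0,0,0],[0,0,0,0],[0,0,0,0],[0,0,0,0],[0,0,0,0],[0,0,0,0]]]' 1; python3 -m handwheel '[[[0,0,-1,0],[0,0,-3,0],[0,0,-6,0],[0,0,-9,0],[-2,0,-12,0],[-6,0,-12,0],[-10,0,-12,0],[-10,0,-12,0],[-10,0,-12,0]]]'
python3 - <<'E'
from h import *
d=get_image("wrist");s=get_image("scene")
a=cv2.resize(d["color"][:,:,::-1],(480,360));b=cv2.resize(s["color"][180:290,170:260,::-1],(300,360),interpolation=cv2.INTER_CUBIC)
cv2.imwrite("pics/end.png",np.hstack([a,b]))
E
```

```text
ee_pos: [0.5669, 0.2442, 0.1855]
wrist_force: [-1.8, -0.2, 2.8]
clock: 17.95
ee_pos: [0.5664, 0.2441, 0.1851]
tool_rot: [-3.141, -0.07, -0.0]
wrist_force: [0.5, -0.3, -0.0]
width: 0.0949
grasp_force: 0.0
clock: 18.85
ee_pos: [0.4663, 0.2398, 0.3063]
tool_rot: [-3.14, -0.071, -0.004]
wrist_force: [-0.1, -0.3, 0.3]
width: 0.0955
grasp_force: 0.0
```

View pics/end.png

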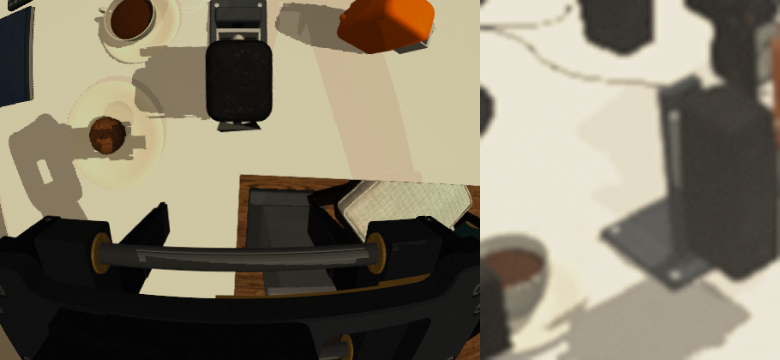

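The picture shows the speaker hanging upright on the post (240,80), with the robot clear and the plate and muffin untouched.

```bash
python3 -c "
from workcell import order
print(order.job_done())"
```

```text
the job is handed in; nothing more can be done
None
```

The speaker hangs upright on the stand with the screw at the end of the slot, going by the firm stop I felt there (about 11 N); the robot is clear of it, the plate, muffin and mouse were left alone, and the job was handed in at about 19 s.

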